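# Press a paint tin's lid home

### The job

One of the two big paint tins has had its lid only laid in the mouth, so that it stands proud all round. Close it where it stands: with the fingertips press gently on the lid's rim, on one side and then on the other, until it is fully home all round, without pressing on the thin middle panel, which dents. Lift and shift nothing, leave the closed tin and everything else on the bench alone, and withdraw.

Things in the scene. Friction and masses are not known exactly. Their poses are not given: they have to be found in the camera images.
- open_tin: the one-litre paint tin to be closed: upright bare-steel cylinder with a plain pale label, 108 mm diameter, 122 mm high to the top of its ring, about 0.9 kg, standing loose on the bench. Origin: centre of its underside; z up.
- side_a (a joint): how far side a of the open tin's lid stands up, rad: the lid turns about the point of its rim straight across (98 mm away), so 0.10 is 10 mm proud; 0 is fully home. At the start 0.08 to 0.14. Stiff (a press fit): the side goes down under about 5 N pressed at that edge (about 10 N on the rim half-way between the two sides, which moves both), stays where it is left, and stops firmly at 0.
- side_b (a joint): the same for side b, the far side of the lid from side a, independent of side a. 0 is fully home; at the start 0.08 to 0.14.
- rim_a (a point): the point to press on side a: top of the lid's rim, 4 mm in from the lid's outer edge. It moves with the lid; when home it is 125 mm above the tin's underside. The rim is a flat steel ring of 98 mm outer and 72 mm inner diameter, 3 mm thick; when home it lies on the tin's ring and stands 3 mm above it.
- rim_b (a point): the same on side b, straight across the lid from rim_a.
- lid_center (a point): centre of the lid, level with the top of its rim.
- lid_panel: the lid's thin middle panel, 72 mm diameter, 5 mm below the top of the rim: not to be pressed. Origin: centre of the lid, level with the underside of the rim.
- closed_tin: the other one-litre tin, of the same make and size, its lid fully home (rim top 125 mm high): not to be touched. Origin: centre of its underside. Its centre is at least 150 mm from the open tin's.
- small_tin: a small printed paint tin, 77 mm diameter and 77 mm high, behind the two: not to be disturbed. Origin: centre of its underside.
- brush: a flat paint brush with a wooden handle, 185 mm long, 15 mm high, lying to the right of the tins: not to be disturbed. Origin: centre of its underside.
- screwdriver: a screwdriver, 178 mm long, 29 mm high, lying to the left of the tins: not to be disturbed. Origin: centre of its underside.

How it is judged (in metres and radians):
At the end, for the whole second after the job is handed in: Both sides of the lid are home to within 1.5 mm (0.015 rad), and the tin stands upright, at rest, within 15 mm of where it stood; the closed tin has not moved 5 mm nor the small tin, brush or screwdriver 10 mm (value of joint each of side_a, side_b below 0.015 rad and distance of open_tin from where it was at the start of the episode below 0.015 m and angle between open_tin's own z axis and vertical below 0.05 rad and linear speed of open_tin below 0.01 m/s and distance of closed_tin from where it was at the start of the episode below 0.005 m and distance of each of small_tin, brush, screwdriver from where it was at the start of the episode below 0.01 m); the robot touches nothing.
It fails at once if the lid's thin middle panel is pressed (over 2 N) (contact force between any of the fingers, the arm and lid_panel above 2 N).
It fails at once if the lid or tin is pressed hard (over 50 N) (contact force between any of the fingers, the arm and open_tin above 50 N).
It fails at once if the open tin is lifted, tipped or shifted by over 15 mm (distance of open_tin from where it was at the start of the episode above 0.015 m or angle between open_tin's own z axis and vertical above 0.1 rad).
It fails at once if the closed tin is touched (contact force between any of the fingers, the arm and closed_tin above 0.5 N).
It fails at once if the small tin, brush or screwdriver is disturbed (moved over 10 mm) (distance of any of small_tin, brush, screwdriver from where it was at the start of the episode above 0.01 m).
It also fails if it takes over 35 s, if anything falls off the work surface, if the arm or the gripper's body presses on something with over 40 N, if the wrist force passes 120 N, or if a joint passes its speed limit or range.

### The arm

A 7-joint arm with a two-finger parallel gripper is mounted at the origin on a cart in front of the work surface, level with it; the furniture and walls round the work are solid. World frame = base frame: x ahead of the robot, y to its left, z up, the work surface at z = 0. Lengths are in mm, angles in rad, forces in N, time in s.
With the tool pointing down it reaches from about 400 to 925 mm from the base axis. Payload 5.6 kg.
Tool frame: the origin (TCP) lies at the very end of the fingers, on their centre line; the grasp point (between the pads) lies 19 mm behind it; z points along the fingers, y is the line along which they close (so a half turn about z gives the same grasp; the last joint's range is limited). The gripper opens to 85 mm and grips with 20 to 120 N. Pads are 22 mm wide; open, the fingers measure 114 mm over their backs; the gripper's body (76 mm by 85 mm) begins 54 mm behind the grasp point. The pads swing forward as they close: fully open they stand 13 mm farther back than shut.
Start: joints at [-1.334, 0.468, -0.012, 1.603, 0.006, 1.071, -0.056], TCP at [179.547, 624.717, 231.29] pointing down, gripper open.
Joint ranges: [-2.53, 2.53], [-0.31, 2.02], [-1.57, 1.55], [0.28, 2.44], [-1.29, 4.43], [0.15, 1.84], [-2.92, 2.92]. Speed limits (rad/s): [2.57, 2.57, 3.14, 3.14, 3.14, 3.14, 3.14].

### API

Orientations are given as a unit quaternion [w, x, y, z].
In Python, from bench import telemetry, optics, env gives the robot as it stands.
- The arm moves only by the tool run_rows, called after ">>>" by a JSON object that holds its "name" and its "arguments", one argument or row to a line. Schema: {"type":"object","properties":{"ticks":{"type":"array","items":{"type":"array","items":{"type":"number"},"minItems":4,"maxItems":4},"minItems":1,"maxItems":5},"finger_gap":{"type":"number"},"clamp_n":{"type":"number"},"only":{"type":"string"},"quiet":{"type":"boolean"},"lines":{"type":"string"}},"required":["ticks"],"additionalProperties":false}. ticks is a list of rows, 1 to 5 of them, each of 4 numbers: dx, dy, dz in mm, then a turn about the tool's z in rad; each row shifts and turns the commanded pose from where the row before left it, along the tool's axes as they then stand; what a row does not reach is not made up. A row lasts 1/12 s, in which the tool goes at most 41.7 mm and 0.125 rad, less where a joint would pass 70% of its speed; a pose out of reach is approached as far as the arm can. finger_gap is the finger opening in mm, set as the call begins (left out keeps the last). The fingers move at their own pace and stop on an object; clamp_n is the grip in N (left out, the last holds). Time passes only in rows, so rows that do not move let the fingers close. The tool returns the time, the measured TCP pose, the force, the opening and the grip force at its end. only (a regular expression) keeps the lines of the reply that match it, lines (a string "A,B") keeps lines A to B, and quiet returns only ok. Input that does not fit is refused with a message, and nothing moves.
- telemetry.sense(): the state, without advancing time (a new reading comes with each control period).
- optics.get_image(name): name is "scene" or "side" or "wrist"; returns a dict with "img" (400x640x3 uint8, red, green, blue), "z_map" (400x640 float32, mm along the optical axis (not along the pixel's ray), 0 where there is no reading), "fx", "fy", "cx", "cy" (pixels), "extrinsics" (4x4, takes a point from world to camera coordinates). Camera axes: x right, y down, z forward; pixel columns grow to the right and rows downward; lengths in mm; the calibration is good to about 2 mm. A picture is of the moment at which its call begins.
- env.finish_job(): hands the job in; it is judged then, once.
The state is a dict: "clock": time; "q": joint angles; "joint_velocities": joint speeds; "tau": joint torques, N m; "tool_pos": TCP position; "ee_rot": TCP orientation; "force": force on the tool from outside, world axes, zero at the start; "torque": the same for the moment, N m; "grip_width": finger opening in mm; "gripper_force": force on a finger pad.
Only numpy, scipy, OpenCV 4.12 (cv2) and the standard library are available. Lean on these libraries where they do the work, as an engineer would, in place of code of your own. Each camera call takes 0.05 s, during which the arm holds its last target. There are 200 camera calls.

## Working session

There is one attempt and no reset: what is moved stays moved. The work goes in short steps, Python scripts to look and compute and a tool call to move; the robot and the scene stay as the last step left them, time stands still between calls to the robot, and variables do not carry over. Pictures are saved under pics/ and viewed, at most 10 in all, crops included, and the job is handed in when it is done.

```bash
mkdir -p pics
```

Run:
```python
from bench import telemetry, optics
import cv2, numpy as np
s=telemetry.sense(); print(s)
for n in("scene","side"):
    d=optics.get_image(n); cv2.imwrite(f"pics/{n}0.png",d["img"][:,:,::-1]); np.savez(f"{n}0.npz",**d)
    print(n,d["fx"],d["cx"],d["cy"],np.round(d["extrinsics"],3).tolist(),(d["z_map"]>0).mean())
```

```text
{'clock': 0.0, 'q': array([-1.33398779,  0.46842833, -0.01160875,  1.60360363,  0.00597834,
        1.0714227 , -0.05629116]), 'joint_velocities': array([ 1.26171246e-04,  1.39610593e-04, -1.34335821e-03,  2.78001195e-03,
        9.27576133e-05, -1.25910665e-03,  1.29217444e-03]), 'tau': array([ 1.62970719e-04, -5.32362127e+01,  2.16363289e-02, -2.51311773e+01,
        1.15154759e-02,  7.54067005e-03,  1.41912057e-05]), 'tool_pos': array([179.4141474 , 624.16762648, 230.31341889]), 'ee_rot': array([-7.53560585e-05,  1.39478129e-01,  9.90224730e-01, -9.10557112e-04]), 'force': array([-1.39037594,  0.48517702,  0.59062066]), 'torque': array([-0.06310298,  0.03556616,  0.00729763]), 'gripper_force': 0.0, 'grip_width': 85.18540127660998}
scene 411.40264819999425 318.15864575158525 198.27893220354144 [[0.587, -0.81, 0.011, -277.839], [-0.484, -0.362, -0.797, 359.581], [0.649, 0.462, -0.604, 841.623], [0.0, 0.0, 0.0, 1.0]] 0.99605078125
side 514.4261062646384 332.94909166050417 203.19668771496174 [[-0.99, -0.142, -0.019, 562.621], [-0.061, 0.537, -0.841, 113.469], [0.13, -0.832, -0.54, 1415.076], [0.0, 0.0, 0.0, 1.0]] 0.99610546875
```

View pics/scene0.png

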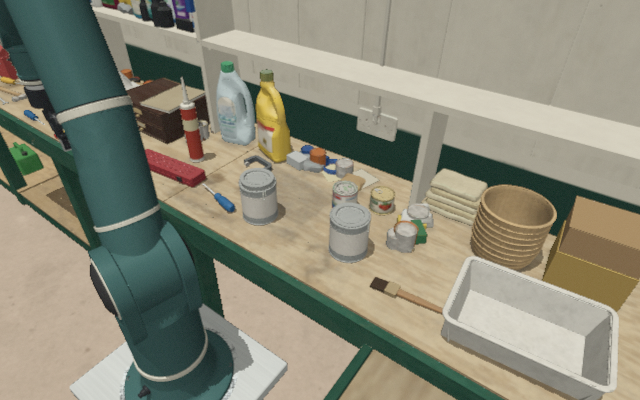

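View pics/side0.png

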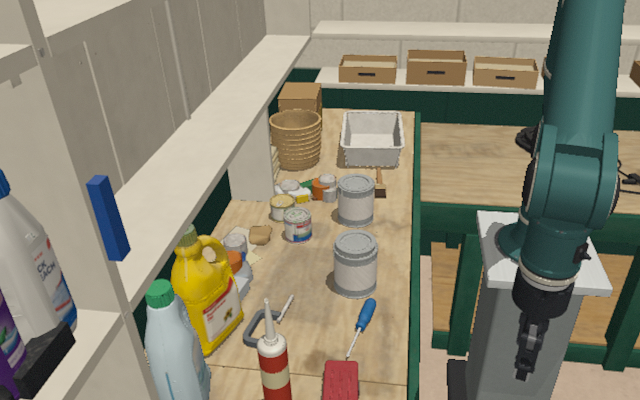

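The scene view shows the two large tins at about (258,195) and (350,232). In the side view they are at (356,262) and (356,200). The lid state isn't obvious by eye, so I'll measure it from the depth map.

Create h.py:
```python
import numpy as np, cv2
def cloud(d):
    v,u=np.mgrid[:400,:640]; z=d["z_map"]
    c=np.stack([(u-d["cx"])/d["fx"]*z,(v-d["cy"])/d["fy"]*z,z],-1)
    E=d["extrinsics"]; return (c-E[:3,3])@E[:3,:3]
```

Run:
```python
import numpy as np,cv2
from h import cloud
for n,boxes in(("scene",[(235,160,282,228),(325,198,375,262)]),("side",[(328,225,384,302),(332,170,380,228)])):
    d=dict(np.load(n+"0.npz")); P=cloud(d)
    for x0,y0,x1,y1 in boxes:
        p=P[y0:y1,x0:x1].reshape(-1,3); z=p[:,2]
        t=p[(z>108)&(z<155)]
        (cx,cy),r=cv2.minEnclosingCircle(t[:,:2].astype(np.float32))
        print(n,len(t),"circ",round(cx,1),round(cy,1),round(r,1),"med",np.median(t,0).round(1),"zpct",np.percentile(t[:,2],[1,10,25,50,75,90,99]).round(1))
    x0,y0,x1,y1=boxes[0]; x2,y2,x3,y3=boxes[1]
    im=d["img"][:,:,::-1]
    a=cv2.resize(im[y0-5:y0+45,x0-5:x0+60],None,fx=6,fy=6,interpolation=2); b=cv2.resize(im[y2-5:y2+45,x2-5:x2+60],None,fx=6,fy=6,interpolation=2)
    cv2.imwrite(f"pics/{n}z.png",np.hstack([a,b]))
a=cv2.imread("pics/scenez.png");b=cv2.imread("pics/sidez.png");cv2.imwrite("pics/z.png",np.vstack([a,b]))
```

```text
scene 843 circ 478.1 218.9 55.1 med [469.1 212.  131.1] zpct [108.7 116.7 121.5 131.1 134.7 137.  138.8]
scene 986 circ 509.8 -75.4 54.9 med [504.1 -78.2 120.5] zpct [108.9 116.8 118.8 120.5 123.3 125.  126.5]
side 1226 circ 480.4 224.5 55.0 med [480.1 236.9 130.6] zpct [108.8 117.4 121.6 130.6 134.2 136.5 138.5]
side 677 circ 513.8 -72.6 57.3 med [511.5 -64.6 120. ] zpct [109.1 114.2 117.9 120.  122.6 124.5 127. ]
```

View pics/z.png

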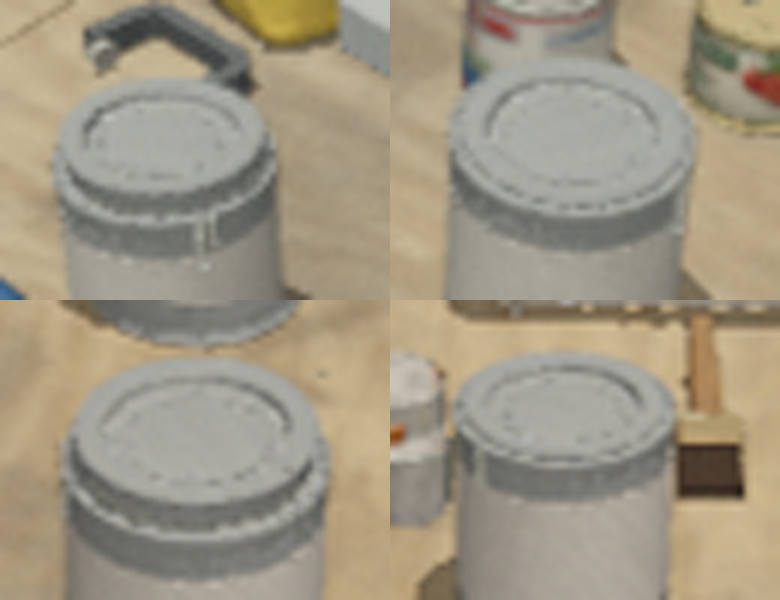

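The open tin is the left one in the scene view, at about (479, 221), with its lid visibly proud of the ring. Next I'll fit the lid plane and check that the path is clear.

Run:
```python
import numpy as np
from h import cloud
from bench import telemetry
from scipy.spatial.transform import Rotation as R
c=np.array([479.5,221.5])
for n in("scene","side"):
    d=dict(np.load(n+"0.npz")); P=cloud(d).reshape(-1,3)
    r=np.hypot(*(P[:,:2]-c).T)
    m=(r<52)&(P[:,2]>124); q=P[m]; 
    (u,v),=[q[:,:2].mean(0)]; print(n,"lid x",np.percentile(q[:,0],[.5,99.5]),"y",np.percentile(q[:,1],[.5,99.5]))
    m=(r>37)&(r<48)&(P[:,2]>126); q=P[m]
    for _ in range(4):
        A=np.c_[q[:,:2]-c,np.ones(len(q))]; s=np.linalg.lstsq(A,q[:,2],rcond=None)[0]; e=q[:,2]-A@s; q=q[abs(e)<2*e.std()+.3]
    print(n,"plane",s.round(4),"dir",np.degrees(np.arctan2(s[1],s[0])).round(),len(q),e.std())
    a=np.array([179,625.]);b=c; t=b-a;L=np.hypot(*t);t/=L
    w=P[:,:2]-a; al=w@t; pe=abs(w@[-t[1],t[0]])
    k=(pe<90)&(al>60)&(al<L+60)&(P[:,2]>125)&(P[:,2]<600)
    H=np.histogram(al[k],bins=np.arange(0,L+80,50)); 
    for i in range(len(H[0])):
        kk=k&(al>=H[1][i])&(al<H[1][i+1])
        if kk.sum()>3: print(int(H[1][i]),kk.sum(),P[kk,2].max().round(),P[kk].mean(0).round())
s=telemetry.sense(); r=R.from_quat(s["ee_rot"],scalar_first=True)
print(r.as_matrix().round(3)); print(r.inv().apply(np.r_[c,160]-s["tool_pos"]).round(1))
```

```text
scene lid x [432.09132171 524.22102218] y [174.59522851 268.50667186]
scene plane [-1.36000e-02  2.34000e-02  1.36174e+02] dir 120.0 208 1.3020009494177593
450 272 140.0 [465. 239. 134.]
500 296 138.0 [490. 206. 133.]
side lid x [434.46234263 527.75997418] y [176.90941907 269.63689791]
side plane [-1.250000e-02  2.200000e-02  1.355637e+02] dir 120.0 282 1.582080202814208
50 74 600.0 [204. 551. 588.]
450 399 140.0 [469. 243. 133.]
500 445 139.0 [492. 206. 132.]
[[-0.961  0.276 -0.   ]
 [ 0.276  0.961 -0.002]
 [-0.    -0.002 -1.   ]]
[-399.6 -304.    71. ]
```

>>> {"name": "run_rows", "arguments": {
  "ticks": [
    [-24,-18,0,0],
    [-24,-18,0,0],
    [-24,-18,0,0],
    [-24,-18,0,0],
    [-24,-18,0,0]
  ],
  "finger_gap": 0,
  "clamp_n": 20
}}

```text
clock: 0.52
tool_pos: [270.5, 503.6, 230.8]
ee_rot: [-0.0, 0.139, 0.99, -0.0]
force: [-0.3, -0.4, 0.5]
grip_width: 25.9
gripper_force: 0.0
```

>>> {"name": "run_rows", "arguments": {
  "ticks": [
    [-24,-18,0,0],
    [-24,-18,0,0],
    [-24,-18,0,0],
    [-24,-18,0,0],
    [-24,-18,0,0]
  ]
}}

```text
clock: 0.93
tool_pos: [361.0, 383.9, 231.1]
ee_rot: [-0.0, 0.139, 0.99, -0.0]
force: [0.4, -0.2, 0.8]
grip_width: 0.1
gripper_force: 0.0
```

>>> {"name": "run_rows", "arguments": {
  "ticks": [
    [-24,-18,0,0],
    [-24,-18,0,0],
    [-24,-18,0,0],
    [-24,-18,0,0],
    [0,0,0,0]
  ]
}}

```text
clock: 1.35
tool_pos: [436.6, 283.7, 231.2]
ee_rot: [0.001, 0.144, 0.99, -0.001]
force: [0.3, -0.7, 0.7]
grip_width: -0.1
gripper_force: 0.0
```

>>> {"name": "run_rows", "arguments": {
  "ticks": [
    [-12,-7,10,0],
    [-12,-7,20,0],
    [0,0,25,0],
    [0,0,20,0],
    [0,0,6,0]
  ]
}}

```text
clock: 1.77
tool_pos: [450.2, 268.3, 147.2]
ee_rot: [-0.002, 0.14, 0.99, -0.002]
force: [-1.5, 0.5, 0.7]
grip_width: 0.0
gripper_force: 0.0
```

>>> {"name": "run_rows", "arguments": {
  "ticks": [
    [0,0,0,0],
    [0,0,0,0],
    [0,0,0,0]
  ]
}}

```text
clock: 2.02
tool_pos: [452.7, 270.3, 151.5]
ee_rot: [0.001, 0.139, 0.99, 0.001]
force: [-0.4, 0.4, 1.1]
grip_width: 0.2
gripper_force: 0.0
```

Run:
```python
from bench import optics; import cv2,numpy as np
ims=[]
for n,(x,y) in(("scene",(258,180)),("side",(356,240))):
    d=optics.get_image(n); ims.append(cv2.resize(d["img"][y-45:y+35,x-40:x+40,::-1],(400,400),interpolation=2))
cv2.imwrite("pics/a.png",np.hstack(ims))
```

```text
(no output)
```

View pics/a.png

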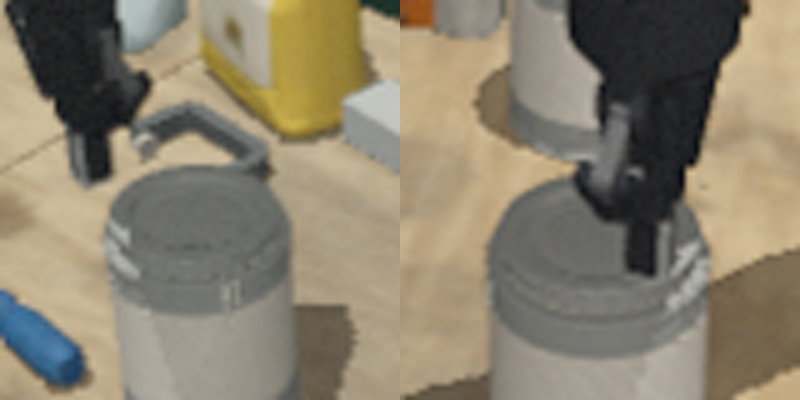

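The fingertip shows at about (236,171) in the scene view and (364,249) in the side view. I'll compare these with where the reported TCP projects.

Run:
```python
import numpy as np
def pr(d,p):
    c=d["extrinsics"]@np.r_[p,1]; return (d["fx"]*c[0]/c[2]+d["cx"],d["fy"]*c[1]/c[2]+d["cy"])
for n in("scene","side"):
    d=dict(np.load(n+"0.npz"))
    for p in([452.7,270.3,151.5],[455.5,263.5,137],[479.5,222,136]): print(n,p,np.round(pr(d,p),1))
```

```text
scene [452.7, 270.3, 151.5] [237.4 170.8]
scene [455.5, 263.5, 137] [240.4 175.4]
scene [479.5, 222, 136] [256.9 176.8]
side [452.7, 270.3, 151.5] [365.2 248.9]
side [455.5, 263.5, 137] [364.2 252. ]
side [479.5, 222, 136] [355.7 240.8]
```

The projections match, so calibration is good. I'll correct the position to radius 48, then press slowly.

>>> {"name": "run_rows", "arguments": {
  "ticks": [
    [-2.5,-3,2,0],
    [-2.5,-3,4,0],
    [0,0,3,0],
    [0,0,0,0],
    [0,0,0,0]
  ]
}}

```text
clock: 2.53
tool_pos: [455.1, 262.3, 141.0]
ee_rot: [-0.0, 0.14, 0.99, -0.0]
force: [0.1, -0.2, -0.1]
grip_width: -0.3
gripper_force: 0.0
```

>>> {"name": "run_rows", "arguments": {
  "ticks": [
    [0,0,1.5,0],
    [0,0,1.5,0],
    [0,0,1,0],
    [0,0,1,0],
    [0,0,0,0]
  ]
}}

```text
clock: 2.95
tool_pos: [455.3, 262.7, 136.6]
ee_rot: [0.0, 0.139, 0.99, 0.0]
force: [-1.1, -0.4, 3.4]
grip_width: -0.2
gripper_force: 1.6
```

Contact came at about 137, as predicted. I'll keep pressing.

>>> {"name": "run_rows", "arguments": {
  "ticks": [
    [0,0,1.5,0],
    [0,0,1.5,0],
    [0,0,1,0],
    [0,0,1,0],
    [0,0,0,0]
  ]
}}

```text
clock: 3.37
tool_pos: [455.3, 262.8, 131.6]
ee_rot: [0.0, 0.139, 0.99, 0.0]
force: [-0.1, -0.1, 3.4]
grip_width: -0.0
gripper_force: 2.0
```

>>> {"name": "run_rows", "arguments": {
  "ticks": [
    [0,0,1,0],
    [0,0,1,0],
    [0,0,1,0],
    [0,0,1,0],
    [0,0,0,0]
  ]
}}

```text
clock: 3.78
tool_pos: [455.4, 262.7, 127.6]
ee_rot: [0.0, 0.139, 0.99, 0.0]
force: [-0.4, -0.8, 4.9]
grip_width: -0.1
gripper_force: 2.2
```

>>> {"name": "run_rows", "arguments": {
  "ticks": [
    [0,0,1,0],
    [0,0,1,0],
    [0,0,0.5,0],
    [0,0,0,0],
    [0,0,0,0]
  ]
}}

```text
clock: 4.2
tool_pos: [455.5, 262.6, 125.3]
ee_rot: [0.0, 0.139, 0.99, 0.0]
force: [-1.9, -0.6, 5.9]
grip_width: 0.4
gripper_force: 3.1
```

>>> {"name": "run_rows", "arguments": {
  "ticks": [
    [0,0,0.5,0],
    [0,0,0.5,0],
    [0,0,0,0],
    [0,0,0,0]
  ]
}}

```text
clock: 4.53
tool_pos: [455.6, 262.7, 124.7]
ee_rot: [0.0, 0.139, 0.99, 0.0]
force: [-1.6, -1.5, 9.8]
grip_width: 0.2
gripper_force: 5.0
```

>>> {"name": "run_rows", "arguments": {
  "ticks": [
    [0,0,0.5,0],
    [0,0,0.5,0],
    [0,0,0,0],
    [0,0,0,0]
  ]
}}

```text
clock: 4.87
tool_pos: [455.7, 262.7, 124.2]
ee_rot: [0.0, 0.14, 0.99, 0.0]
force: [-2.8, -0.9, 14.0]
grip_width: -0.1
gripper_force: 6.9
```

The force is rising firmly, so this side is home. I'll lift and cross to the other side.

>>> {"name": "run_rows", "arguments": {
  "ticks": [
    [0,0,-6,0],
    [0,0,-10,0],
    [0,0,-11,0],
    [0,0,0,0],
    [-7,-7,0,0]
  ]
}}

```text
clock: 5.28
tool_pos: [459.7, 255.7, 150.6]
ee_rot: [0.0, 0.138, 0.99, 0.001]
force: [-0.1, 0.9, 0.4]
grip_width: -0.0
gripper_force: 0.0
```

>>> {"name": "run_rows", "arguments": {
  "ticks": [
    [-13,-12,0,0],
    [-15,-14,0,0],
    [-15,-14,0,0],
    [-12,-12,0,0],
    [-6.8,-6.6,0,0]
  ]
}}

```text
clock: 5.7
tool_pos: [504.2, 177.2, 149.4]
ee_rot: [0.0, 0.141, 0.99, -0.001]
force: [-0.0, -0.3, -1.2]
grip_width: 0.2
gripper_force: 0.0
```

>>> {"name": "run_rows", "arguments": {
  "ticks": [
    [0,0,0,0],
    [0,0,0,0],
    [0,0,0,0]
  ]
}}

```text
clock: 5.95
tool_pos: [502.6, 181.4, 149.6]
ee_rot: [-0.0, 0.139, 0.99, 0.0]
force: [0.1, 0.4, -0.5]
grip_width: -0.1
gripper_force: 0.0
```

>>> {"name": "run_rows", "arguments": {
  "ticks": [
    [-0.5,-0.5,3,0],
    [0,0,4,0],
    [0,0,3,0],
    [0,0,2,0],
    [0,0,0,0]
  ]
}}

```text
clock: 6.37
tool_pos: [503.0, 180.0, 137.1]
ee_rot: [-0.001, 0.139, 0.99, -0.0]
force: [0.1, -0.3, -0.4]
grip_width: 0.0
gripper_force: 0.0
```

>>> {"name": "run_rows", "arguments": {
  "ticks": [
    [0,0,1.5,0],
    [0,0,1.5,0],
    [0,0,1,0],
    [0,0,1,0],
    [0,0,0,0]
  ]
}}

```text
clock: 6.78
tool_pos: [503.9, 179.8, 133.2]
ee_rot: [0.0, 0.14, 0.99, 0.0]
force: [-0.6, -0.2, 3.5]
grip_width: 0.4
gripper_force: 1.9
```

>>> {"name": "run_rows", "arguments": {
  "ticks": [
    [0,0,1.5,0],
    [0,0,1.5,0],
    [0,0,1,0],
    [0,0,1,0],
    [0,0,0,0]
  ]
}}

```text
clock: 7.2
tool_pos: [504.1, 179.4, 128.1]
ee_rot: [0.001, 0.14, 0.99, 0.0]
force: [0.1, -0.7, 4.1]
grip_width: -0.1
gripper_force: 1.9
```

>>> {"name": "run_rows", "arguments": {
  "ticks": [
    [0,0,1,0],
    [0,0,1,0],
    [0,0,1,0],
    [0,0,0,0],
    [0,0,0,0]
  ]
}}

```text
clock: 7.62
tool_pos: [504.1, 179.3, 125.0]
ee_rot: [0.001, 0.14, 0.99, -0.0]
force: [1.6, -2.1, 4.6]
grip_width: 0.3
gripper_force: 2.0
```

>>> {"name": "run_rows", "arguments": {
  "ticks": [
    [0,0,0.5,0],
    [0,0,0.5,0],
    [0,0,0.5,0],
    [0,0,0,0],
    [0,0,0,0]
  ]
}}

```text
clock: 8.03
tool_pos: [504.3, 179.4, 124.2]
ee_rot: [0.001, 0.14, 0.99, 0.0]
force: [-0.9, -3.3, 10.0]
grip_width: 0.2
gripper_force: 4.8
```

>>> {"name": "run_rows", "arguments": {
  "ticks": [
    [0,0,0.5,0],
    [0,0,0.5,0],
    [0,0,0,0],
    [0,0,0,0]
  ]
}}

```text
clock: 8.37
tool_pos: [504.4, 179.5, 123.7]
ee_rot: [0.001, 0.14, 0.99, 0.0]
force: [-1.7, -4.0, 13.7]
grip_width: -0.6
gripper_force: 6.8
```

>>> {"name": "run_rows", "arguments": {
  "ticks": [
    [0,0,-6,0],
    [0,0,-20,0],
    [0,0,-30,0],
    [0,0,-30,0],
    [0,0,-25,0]
  ]
}}

```text
clock: 8.78
tool_pos: [503.1, 180.5, 234.6]
ee_rot: [-0.0, 0.139, 0.99, 0.0]
force: [0.2, 0.3, 0.1]
grip_width: -0.1
gripper_force: 0.0
```

>>> {"name": "run_rows", "arguments": {
  "ticks": [
    [20,16,-5,0],
    [24,18,0,0],
    [24,18,0,0],
    [24,18,0,0],
    [24,18,0,0]
  ]
}}

```text
clock: 9.2
tool_pos: [414.5, 297.7, 238.0]
ee_rot: [-0.001, 0.139, 0.99, 0.0]
force: [0.1, 0.8, -0.1]
grip_width: 0.2
gripper_force: 0.0
```

>>> {"name": "run_rows", "arguments": {
  "ticks": [
    [24,18,0,0],
    [24,18,0,0],
    [24,18,0,0],
    [24,18,0,0],
    [0,0,0,0]
  ]
}}

```text
clock: 9.62
tool_pos: [338.3, 397.5, 237.8]
ee_rot: [-0.002, 0.135, 0.991, 0.001]
force: [-0.2, -0.1, -0.3]
grip_width: -0.2
gripper_force: 0.0
```

Run:
```python
from bench import optics; import cv2,numpy as np
from h import cloud
ims=[]; c=np.array([479.5,221.5])
for n,(x,y) in(("scene",(258,180)),("side",(356,240))):
    d=optics.get_image(n); ims.append(cv2.resize(d["img"][y-45:y+35,x-40:x+40,::-1],(400,400),interpolation=2))
    P=cloud(d).reshape(-1,3); r=np.hypot(*(P[:,:2]-c).T)
    t=P[(r<75)&(P[:,2]>105)&(P[:,2]<150)]; print(n,"circ",cv2.minEnclosingCircle(t[:,:2].astype(np.float32)))
    q=P[(r>37)&(r<48)&(P[:,2]>115)&(P[:,2]<150)]
    for _ in range(4):
        A=np.c_[q[:,:2]-c,np.ones(len(q))]; s=np.linalg.lstsq(A,q[:,2],rcond=None)[0]; e=q[:,2]-A@s; q=q[abs(e)<2*e.std()+.3]
    print("plane",s.round(4),len(q),e.std())
cv2.imwrite("pics/b.png",np.hstack(ims))
```

```text
scene circ ((478.82171630859375, 221.13414001464844), 55.514137268066406)
plane [3.000000e-04 8.000000e-04 1.237922e+02] 197 1.191657631525731
side circ ((482.6103820800781, 222.63311767578125), 55.918487548828125)
plane [ 3.700000e-03 -2.600000e-03  1.230922e+02] 309 1.5686645236378924
```

View pics/b.png

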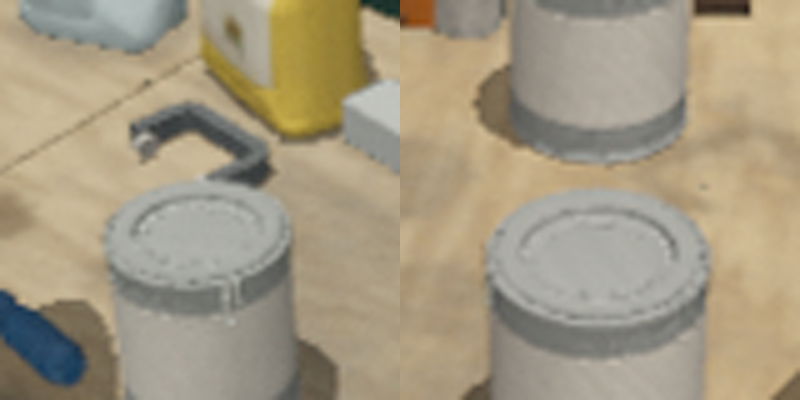

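In both views the lid is level and sits flush on the ring, with the rim around (200,225) in the scene crop and (597,250) in the side crop. The tin has not moved.

>>> {"name": "run_rows", "arguments": {
  "ticks": [
    [0,0,0,0],
    [0,0,0,0],
    [0,0,0,0]
  ]
}}

```text
clock: 9.97
tool_pos: [344.7, 391.2, 238.2]
ee_rot: [0.0, 0.141, 0.99, -0.0]
force: [0.9, -0.1, -0.5]
grip_width: -0.0
gripper_force: 0.0
```

```bash
python3 -c "
from bench import env; print(env.finish_job())"
```

```text
the job is handed in; nothing more can be done
None
```

I pressed both sides of the open tin's lid home on the rim at about 14 N. The lid now measures level and flush, the tin hasn't measurably moved, the arm is withdrawn, and the job was handed in at about 10 s; no verdict was returned.

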